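Centre-punch a laid-out hole with an automatic punch

TASK

Lay the aluminium blank flat on the steel bench block, blue face up, with the scribed cross over the block. Then take the brass automatic centre punch with the red cap, set its point on the cross and press it straight down until it trips; it must not trip anywhere else. Stand it back in its own hole in the wooden stand, and leave the two pin punches where they stand.

Things in the scene. Friction and masses are not known exactly. Their poses are not given: they have to be found in the camera images.
- blank: loose aluminium blank, 104 x 50 x 16 mm, 0.15 to 0.31 kg, lying flat on the bench blue face up. Origin: centre of its underside; x along the 104 mm length, y along the 50 mm width, z up. Two 9 mm holes drilled at its -x end, a dark blue laid-out field at its +x end
- cross (a point): crossing of the two bright scribed lines (inside a bright scribed circle of 26 mm diameter) on the blue top face of the blank, 24 mm from the blank's centre along its +x; axes as blank
- bench_block: fixed steel bench block, bright steel top 80 x 80 mm in a black rubber boot 86 x 86 mm, overall 24 mm high. Origin: centre of its underside on the bench; x and y along its sides, z up
- stand: fixed light wooden punch stand, 52 mm (x) x 110 mm (y) x 45 mm high, with three vertical through holes of 17 mm diameter on its y axis at y = -34, 0 and +34 mm. Origin: centre of its underside on the bench
- punch: loose automatic centre punch, 130 mm long, 0.24 kg, upright in one of the stand's holes. Origin: its point when relaxed; z along its axis to the cap. From the point: 8 mm dark point, 13 mm nose z = 22-40 mm, 24 mm collar 40-44 mm, knurled brass barrel 16 mm diameter 44-112 mm (grip here), red cap to 130 mm. In the stand the collar rests on its top, so the point is 5 mm above the bench
- punch_tip (a point): end of the punch's point (it moves up into the barrel as the punch is pressed); z along the axis toward the cap
- punch_trip (a joint): hammer slide inside the punch: 0 latched; jumps to 0.0065 m when the punch trips. Pressing the barrel down on the standing point, the resistance rises from 2 N to about 13 N at 10 mm of stroke, then the hammer snaps over and it drops to about 6 N; hard stop at 18 mm. It stays tripped while held down and re-latches by itself once lifted about 3 mm
- pin_punch_a: loose plain pin punch of dark steel with a bright head and no brass or red, 98 mm long, 11 mm diameter with a 22 mm collar whose underside is 40 mm above its lower end; stands in another hole of the stand, its top 103 mm above the bench. Origin: its lower end; z up its axis
- pin_punch_b: the other plain pin punch, same shape with a slightly thicker pin, in the remaining hole. Origin: its lower end; z up its axis

How it is judged:
On the way, in this order (a step that is already met when the one before it is completed fails the run):
1. the blank lies flat on the bench block, blue face up and let go, with the cross over the steel (x of cross in the frame of bench_block between -0.037 and 0.037 m and y of cross in the frame of bench_block between -0.037 and 0.037 m and z of cross in the frame of bench_block between 0.037 and 0.043 m and angle between blank's own z axis and vertical below 0.06 rad and contact force between the fingers and blank below 0.1 N and linear speed of blank below 0.02 m/s), for 0.2 s.
2. the punch, upright with its point on the cross, is pressed until it trips (value of joint punch_trip above 0.004 m and distance between punch_tip and cross below 0.004 m and angle between punch's own z axis and vertical below 0.14 rad and z of cross in the frame of bench_block between 0.037 and 0.043 m), for 0.05 s.
At the end, for the whole second after the job is handed in: Blank flat (3 deg) on the bench block, blue face up, cross over the steel top (within 37 mm of its centre along each side); centre punch at rest in its own hole (within 8 mm of its start, upright within 6 deg); both pin punches still in their holes (within 15 mm) (x of cross in the frame of bench_block between -0.037 and 0.037 m and y of cross in the frame of bench_block between -0.037 and 0.037 m and z of cross in the frame of bench_block between 0.037 and 0.043 m and angle between blank's own z axis and vertical below 0.06 rad and distance of punch from where it was at the start of the episode below 0.008 m and angle between punch's own z axis and vertical below 0.1 rad and linear speed of punch below 0.02 m/s and distance of each of pin_punch_a, pin_punch_b from where it was at the start of the episode below 0.015 m); the robot touches nothing.
It fails at once if the punch trips with its point more than 4 mm from the scribed cross (value of joint punch_trip above 0.003 m and distance between punch_tip and cross above 0.004 m).
It fails at once if a pin punch is lifted out or knocked over (distance of any of pin_punch_a, pin_punch_b from where it was at the start of the episode above 0.03 m).
It also fails if it takes over 58 s, if anything falls off the work surface, if the arm or the gripper's body presses on something with over 40 N, if the wrist force passes 120 N, or if a joint passes its speed limit or range.

ROBOT

A 6-joint arm with a two-finger parallel gripper is mounted at the origin on a cart in front of the work surface, level with it; the furniture and walls round the work are solid. World frame = base frame: x ahead of the robot, y to its left, z up, the work surface at z = 0. Lengths are in m, angles in rad, forces in N, time in s.
With the tool pointing down it reaches from about 0.325 to 0.75 m from the base axis. Payload 7.6 kg.
Tool frame: the origin (TCP) lies midway between the tips of the shut fingers; the grasp point (between the pads) lies 19 mm behind it; z points along the fingers, y is the line along which they close (so a half turn about z gives the same grasp; the last joint's range is limited). The gripper opens to 85 mm and grips with 20 to 120 N. Pads are 22 mm wide; open, the fingers measure 114 mm over their backs; the gripper's body (76 mm by 85 mm) begins 54 mm behind the grasp point. The pads swing forward as they close: fully open they stand 13 mm farther back than shut.
Start: joints at [-1.398, 0.052, 1.401, -0, 1.689, -0.07], TCP at [0.126, -0.51, 0.231] pointing down, gripper open.
Joint ranges: [-2.9, 2.9], [-0.91, 2.17], [0.12, 2.37], [-1.06, 4.2], [0.26, 2.73], [-2.93, 2.93]. Speed limits (rad/s): [2.57, 2.57, 3.01, 3.14, 3.14, 3.14].

INTERFACE

Orientations are given as a unit quaternion [x, y, z, w].
In Python, from station import ctrl gives the robot as it stands.
- The arm moves only by the tool move_tool, called as name(argument=value, ...), one argument or row to a line, values as JSON. Schema: {"type":"object","properties":{"segments":{"type":"array","items":{"type":"array","items":{"type":"array","items":{"type":"number"},"minItems":7,"maxItems":7},"minItems":1,"maxItems":20},"minItems":1,"maxItems":1},"clamp_n":{"type":"number"},"only":{"type":"string"},"quiet":{"type":"boolean"},"lines":{"type":"string"}},"required":["segments"],"additionalProperties":false}. segments is a list that holds a single list of rows (three levels of brackets), with 1 to 20 rows, each of 7 numbers: a rotation vector rx, ry, rz in rad, then dx, dy, dz in m, then the finger opening in m; each row shifts and turns the commanded pose from where the row before left it, along the tool's axes as they then stand; what a row does not reach is not made up. A row lasts 1/12 s, in which the tool goes at most 0.0417 m and 0.125 rad, less where a joint would pass 70% of its speed; a pose out of reach is approached as far as the arm can. The fingers move at their own pace and stop on an object; clamp_n is the grip in N (left out, the last holds). Time passes only in rows, so rows that do not move let the fingers close. The tool returns the time, the measured TCP pose, the force, the opening and the grip force at its end. only (a regular expression) keeps the lines of the reply that match it, lines (a string "A,B") keeps lines A to B, and quiet returns only ok. Input that does not fit is refused with a message, and nothing moves.
- ctrl.observe(): the state, without advancing time (a new reading comes with each control period).
- ctrl.read_camera(name): name is "side" or "top"; returns a dict with "image" (420x560x3 uint8, blue, green, red), "K" (3x3 intrinsics, pixels), "rvec" (rotation vector, rad) and "tvec" (3), from world to camera coordinates, as OpenCV has them. Camera axes: x right, y down, z forward; pixel columns grow to the right and rows downward; lengths in m; the calibration is good to about 2 mm. A picture is of the moment at which its call begins. There is no depth.
- ctrl.close_job(): hands the job in; it is judged then, once.
The state is a dict: "clock": time; "joint_positions": joint angles; "joint_vel": joint speeds; "joint_torque": joint torques, N m; "ee_pos": TCP position; "eef_rot": TCP orientation; "force": force on the tool from outside, world axes, zero at the start; "moment": the same for the moment, N m; "finger_gap": finger opening in m; "gripper_force": force on a finger pad.
Only numpy, scipy, OpenCV 4.12 (cv2) and the standard library are available. Lean on these libraries where they do the work, as an engineer would, in place of code of your own. Each camera call takes 0.05 s, during which the arm holds its last target. There are 200 camera calls.

## Working session

There is one attempt and no reset: what is moved stays moved. The work goes in short steps, Python scripts to look and compute and a tool call to move; the robot and the scene stay as the last step left them, time stands still between calls to the robot, and variables do not carry over. Pictures are saved under pics/ and viewed, at most 13 in all, crops included, and the job is handed in when it is done.

```bash
ls; mkdir -p pics; python3 - <<'E'
from station import ctrl
import cv2
s=ctrl.observe();print(s['clock'],s['ee_pos'],s['eef_rot'],s['finger_gap'],s['force'])
for n in('top','side'):
    c=ctrl.read_camera(n);cv2.imwrite(f'pics/{n}0.png',c['image']);print(n,c['K'].tolist() if hasattr(c['K'],'tolist') else c['K'],c['rvec'],c['tvec'])
E
```

```text
pics
station.py
0.0 [ 0.12618831 -0.50930769  0.23046204] [ 9.92642716e-01  1.21077744e-01 -2.69090420e-05 -7.85911882e-04] 0.08552045713124315 [-1.06359642  0.02631255  0.72185783]
top [[525.1468178972696, 0.0, 282.5705415780822], [0.0, 525.1468178972696, 200.1189210143753], [0.0, 0.0, 1.0]] [ 2.17593355 -2.15419071  0.12494027] [-0.18068155  0.46121991  0.99161521]
side [[529.2163406981715, 0.0, 294.75533798743214], [0.0, 529.2163406981715, 213.43342666117044], [0.0, 0.0, 1.0]] [ 2.07796036 -0.28885721  0.16099513] [-0.47758491  0.0318721   0.9248887 ]
```

View pics/top0.png

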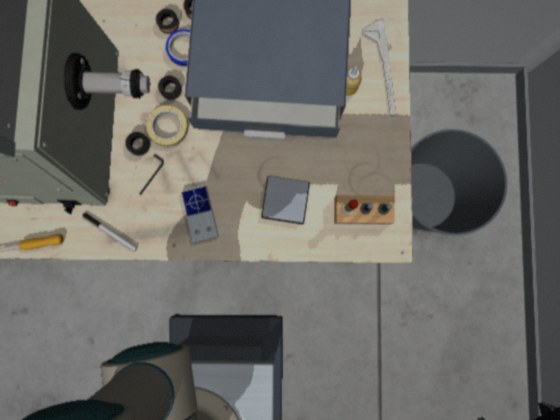

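View pics/side0.png

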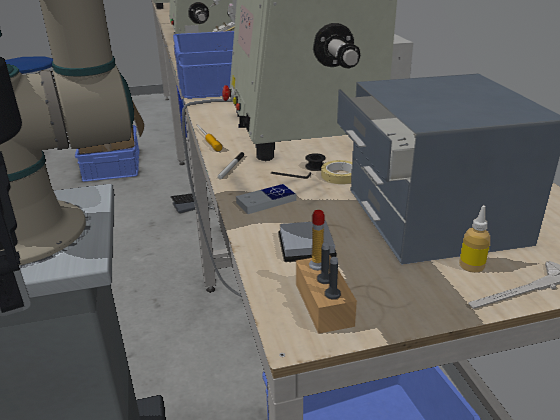

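The top view shows the blank at about (199,213) with its cross near (196,201), the block at (286,200), and the stand at (365,209) with the red cap at (353,204). In the side view the blank is at (266,197), the block at (305,241), and the red cap at (318,217). I'll enlarge both regions in one picture and segment them.

```bash
cat > h.py <<'E'
import numpy as np,cv2
from station import ctrl
class Cam:
    def __init__(s,n):
        c=ctrl.read_camera(n);s.im=c['image'];s.K=np.array(c['K'],float);s.R=cv2.Rodrigues(np.array(c['rvec'],float))[0];s.t=np.array(c['tvec'],float).ravel()
        s.C=-s.R.T@s.t;s.P=s.K@np.c_[s.R,s.t]
    def ray(s,p):
        return s.R.T@np.linalg.solve(s.K,np.array([p[0],p[1],1.]))
    def plane(s,p,z):
        d=s.ray(p);return s.C+d*(z-s.C[2])/d[2]
    def proj(s,X):
        q=s.P@np.r_[X,1];return q[:2]/q[2]
def tri(a,pa,b,pb):
    X=cv2.triangulatePoints(a.P,b.P,np.array(pa,float).reshape(2,1),np.array(pb,float).reshape(2,1)).ravel();X=X[:3]/X[3]
    return X,np.linalg.norm(a.proj(X)-pa),np.linalg.norm(b.proj(X)-pb)
def blobs(mask,amin=8):
    n,l,st,c=cv2.connectedComponentsWithStats(mask.astype(np.uint8));return [(c[i].round(1).tolist(),st[i].tolist()) for i in range(1,n) if st[i][4]>=amin]
E
python3 - <<'E'
from h import *
T=Cam('top');S=Cam('side')
print('C',T.C,S.C)
a=cv2.resize(T.im[165:255,170:405],None,fx=3.4,fy=3.4,interpolation=cv2.INTER_CUBIC)
b=cv2.resize(S.im[175:335,225:365],None,fx=3.4,fy=3.4,interpolation=cv2.INTER_CUBIC)
cv2.imwrite('pics/a1.png',a);cv2.imwrite('pics/b1.png',cv2.resize(S.im[175:335,225:365],None,fx=3.7,fy=3.7,interpolation=cv2.INTER_CUBIC))
for n,c,(x0,x1,y0,y1) in(('T',T,(170,410,165,250)),('S',S,(225,365,175,335))):
    hsv=cv2.cvtColor(c.im,cv2.COLOR_BGR2HSV);m=np.zeros(c.im.shape[:2],bool);m[y0:y1,x0:x1]=1
    H,Sa,V=cv2.split(hsv)
    print(n,'red',blobs(m&((H<6)|(H>174))&(Sa>150)&(V>70)))
    print(n,'blue',blobs(m&(abs(H.astype(int)-115)<12)&(Sa>130)))
    print(n,'grey',blobs(m&(Sa<60)&(V>90),60))
    print(n,'wood',blobs(m&(H>8)&(H<18)&(Sa>100)&(V>100),200))
E
```

```text
C [ 0.34902255 -0.17348395  1.03766899] [ 0.24945214 -0.88573189  0.48762172]
T red [([353.3, 203.4], [350, 200, 8, 8, 49])]
T blue [([201.2, 192.3], [195, 188, 12, 11, 87]), ([188.3, 196.2], [183, 191, 12, 12, 99]), ([197.9, 197.7], [196, 196, 5, 4, 15]), ([203.6, 205.6], [198, 200, 12, 12, 97]), ([191.2, 209.0], [186, 203, 12, 12, 92])]
T grey [([285.8, 207.0], [170, 165, 240, 85, 17795]), ([345.9, 209.8], [342, 203, 12, 12, 60])]
T wood [([364.4, 209.9], [336, 196, 58, 28, 1066])]
S red [([318.0, 217.2], [313, 210, 11, 15, 150])]
S blue [([277.7, 191.3], [262, 184, 33, 15, 195]), ([280.8, 192.0], [279, 191, 4, 3, 8])]
S grey [([287.2, 251.2], [225, 175, 140, 160, 16799]), ([313.6, 265.2], [309, 260, 12, 10, 66])]
S wood [([321.5, 297.1], [296, 258, 61, 74, 2068])]
```

View pics/a1.png

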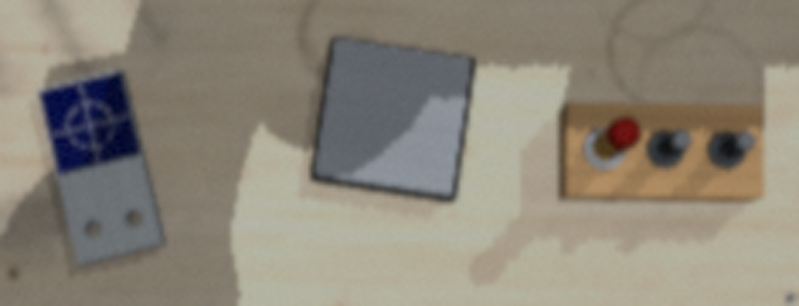

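View pics/b1.png

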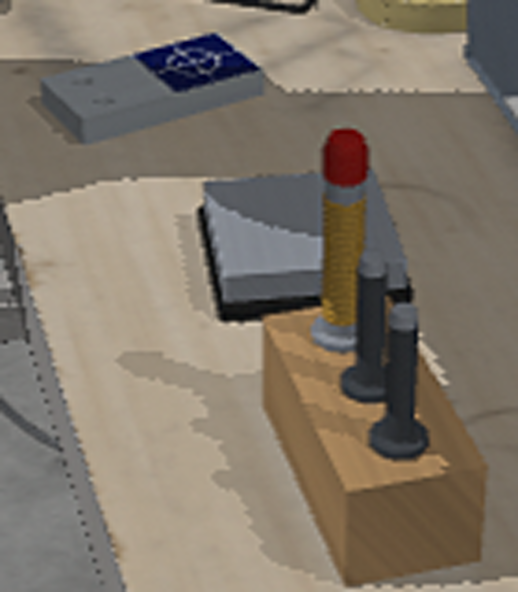

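```bash
python3 - <<'E'
from h import *
T=Cam('top');S=Cam('side')
t=lambda p:((p[0]+.5)/3.4-.5+170,(p[1]+.5)/3.4-.5+165)
s=lambda p:((p[0]+.5)/3.7-.5+225,(p[1]+.5)/3.7-.5+175)
np.set_printoptions(precision=4,suppress=True)
pairs=dict(cross=((91,127),(196,62)),bl_br=((163,244),(82,122+2)),bl_bl=((76,268),(41,88)),bl_tr=((123,71),(263,72)),bl_tl=((41,92),(214,36)),
 collar=((604,149),(334,330)),st_l=((567,104),(264,318)),blk_bl=((312,180),(204,184)),blk_br=((455,199),(222,276)))
for k,(a,b) in pairs.items():print(k,tri(T,t(a),S,s(b)))
print('cap',tri(T,(353.3,203.4),S,(318,217.2)))
B=[T.plane(t(p),.016)for p in((41,92),(123,71),(163,244),(76,268))]
print('blank corners',np.array(B)[:,:2],'c',np.mean(B,0)); 
u=(B[0]+B[1]-B[2]-B[3])/2;print('x dir deg',np.degrees(np.arctan2(u[1],u[0])),'L',np.linalg.norm(u),'W',np.linalg.norm(B[0]-B[1]))
print('cross T',T.plane(t((91,127)),.016),'S',S.plane(s((196,62)),.016))
K=[T.plane(t(p),.022)for p in((334,37),(474,58),(455,199),(312,180))]
print('block',np.array(K)[:,:2],np.mean(K,0),np.linalg.norm(K[0]-K[1]),np.linalg.norm(K[1]-K[2]),np.degrees(np.arctan2(*(K[0]-K[3])[1::-1])))
W=[T.plane(t(p),.045)for p in((567,104),(762,104),(762,197),(564,197))]
print('stand',np.array(W)[:,:2],np.mean(W,0),np.degrees(np.arctan2(*(W[0]-W[3])[1::-1])))
print('collar T',T.plane(t((604,149)),.049),'S',S.plane(s((334,330)),.049))
print('cap z.135 T',T.plane((353.3,203.4),.130))
# wood corners contour
E
```

```text
cross (array([ 0.4592, -0.0078,  0.0164]), np.float64(0.26837680323844526), np.float64(0.2688825812360908))
bl_br (array([ 0.3915, -0.0502,  0.0131]), np.float64(0.2803355184522817), np.float64(0.2941264104929617))
bl_bl (array([ 0.3786, -0.0003,  0.0093]), np.float64(0.31964544271081413), np.float64(0.3223182292237452))
bl_tr (array([ 0.4913, -0.0249,  0.0146]), np.float64(0.14699996117898073), np.float64(0.14897042506810304))
bl_tl (array([0.478 , 0.0222, 0.0145]), np.float64(0.4554355438387404), np.float64(0.44517957084161197))
collar (array([ 0.4442, -0.2983,  0.0483]), np.float64(0.9279767081924588), np.float64(1.2139264640129215))
st_l (array([ 0.4468, -0.2743,  0.0421]), np.float64(13.132468023993834), np.float64(17.07288976343448))
blk_bl (array([ 0.4303, -0.1356,  0.0214]), np.float64(0.6579468549717614), np.float64(0.7379144445662336))
blk_br (array([ 0.4188, -0.2168,  0.0252]), np.float64(0.021222240611885223), np.float64(0.02577826062121772))
cap (array([ 0.4463, -0.2992,  0.1254]), np.float64(0.5939364961719934), np.float64(0.7554517426440974))
blank corners [[ 0.4787  0.0218]
 [ 0.4914 -0.0251]
 [ 0.392  -0.0506]
 [ 0.3778 -0.0013]] c [ 0.435  -0.0138  0.016 ]
x dir deg 13.618318611035313 L 0.10310733518341765 W 0.04861246953852635
cross T [ 0.4587 -0.0076  0.016 ] S [ 0.4599 -0.007   0.016 ]
block [[ 0.5116 -0.1468]
 [ 0.5002 -0.2275]
 [ 0.419  -0.217 ]
 [ 0.429  -0.1354]] [ 0.4649 -0.1817  0.022 ] 0.08141964851327534 0.08194492681795944 -7.906186505833358
stand [[ 0.4713 -0.2785]
 [ 0.4724 -0.3878]
 [ 0.4202 -0.3871]
 [ 0.4191 -0.2767]] [ 0.4458 -0.3325  0.045 ] -1.9280332681401946
collar T [ 0.4458 -0.2986  0.049 ] S [ 0.4421 -0.2992  0.049 ]
cap z.135 T [ 0.4468 -0.2988  0.13  ]
```

Two-view heights agree with the text: cross 16 mm, block top about 22–25 mm, collar 48 mm, cap centre about 125 mm. The tool's x axis already lies along the blank, so I'll move above it.

```bash
cat > d.py <<'E'
# usage: d.py x y z [yaw of tool x, deg] -> remaining shift in tool axes
import sys,numpy as np
from station import ctrl
from scipy.spatial.transform import Rotation as R
s=ctrl.observe();r=R.from_quat(s['eef_rot']);M=r.as_matrix()
g=np.array(list(map(float,sys.argv[1:4])))
np.set_printoptions(precision=4,suppress=True)
print('d tool',M.T@(g-s['ee_pos']),'at',np.array(s['ee_pos']),'yaw',np.degrees(np.arctan2(M[1,0],M[0,0])),'tilt',M[:,2],'gap',s['finger_gap'],'F',np.array(s['force']),'t',s['clock'],'q',np.array(s['joint_positions']))
if len(sys.argv)>4:
    t=np.radians(float(sys.argv[4]));c,n=np.cos(t),np.sin(t)
    G=R.from_matrix(np.array([[c,n,0],[n,-c,0],[0,0,-1]]));print('rotvec',(r.inv()*G).as_rotvec())
E
```

move_tool(
  segments=[
    [[0,0,0,0.021,-0.0203,0,0.085],[0,0,0,0.021,-0.0203,0,0.085],[0,0,0,0.021,-0.0203,0,0.085],[0,0,0,0.021,-0.0203,0,0.085],[0,0,0,0.021,-0.0203,0,0.085],[0,0,0,0.021,-0.0203,0,0.085],[0,0,0,0.021,-0.0203,0,0.085],[0,0,0,0.021,-0.0203,0,0.085],[0,0,0,0.021,-0.0203,0,0.085],[0,0,0,0.021,-0.0203,0,0.085],[0,0,0,0.021,-0.0203,0,0.085],[0,0,0,0.021,-0.0203,0,0.085],[0,0,0,0.021,-0.0203,0,0.085],[0,0,0,0.021,-0.0203,0,0.085],[0,0,0,0.021,-0.0203,0,0.085],[0,0,0,0.021,-0.0203,0,0.085],[0,0,0,0.021,-0.0203,0,0.085],[0,0,0,0.021,-0.0203,0,0.085],[0,0,0,0.021,-0.0203,0,0.085],[0,0,0,0.020,-0.0203,0,0.085]],
  ],
  clamp_n=40,
)

```text
clock: 1.97
ee_pos: [0.4359, -0.0133, 0.2313]
eef_rot: [0.993, 0.121, 0.0, 0.0]
force: [0.0, -0.8, 0.0]
finger_gap: 0.085
gripper_force: 0.0
```

```bash
python3 d.py .435 -.0138 0 13.6
```

```text
d tool [-0.0011  0.0002  0.2313] at [ 0.4359 -0.0133  0.2313] yaw 13.923398765491665 tilt [ 0.0003 -0.0002 -1.    ] gap 0.08497278710119881 F [ 0.0475 -0.8414  0.0255] t 1.9667 q [-0.1152 -0.2038  1.6432 -0.0002  1.7018  1.2126]
rotvec [ 0.0003 -0.0003  0.0056]
```

move_tool(
  segments=[
    [[0,0,0,-0.001,0,0.02,0.085],[0,0,0,0,0,0.03,0.085],[0,0,0,0,0,0.03,0.085],[0,0,0,0,0,0.03,0.085],[0,0,0,0,0,0.03,0.085],[0,0,0,0,0,0.03,0.085],[0,0,0,0,0,0.02,0.085],[0,0,0,0,0,0.015,0.085],[0,0,0,0,0,0.01,0.085],[0,0,0,0,0,0.01,0.085],[0,0,0,0,0,0.004,0.085],[0,0,0,0,0,0,0.085],[0,0,0,0,0,0,0.04],[0,0,0,0,0,0,0.04],[0,0,0,0,0,0,0.04],[0,0,0,0,0,0,0.04],[0,0,0,0,0,0,0.04],[0,0,0,0,0,0,0.04]],
  ],
  clamp_n=40,
)

```text
clock: 3.47
ee_pos: [0.4352, -0.015, 0.0035]
eef_rot: [0.993, 0.121, 0.001, 0.0]
force: [-1.4, 1.8, 4.3]
finger_gap: 0.0489
gripper_force: 42.1
```

```bash
python3 d.py .435 -.0138 0 13.6
```

```text
d tool [ 0.0001 -0.0012  0.0035] at [ 0.4352 -0.015   0.0035] yaw 13.910793169115555 tilt [ 0.0021 -0.     -1.    ] gap 0.048896453996850726 F [-1.3976  1.7885  4.2744] t 3.4667 q [-0.1194  0.0205  1.9132  0.0002  1.2059  1.2085]
rotvec [ 0.0005 -0.002   0.0054]
```

move_tool(
  segments=[
    [[0,0,0,0,0,-0.01,0.04],[0,0,0,0,0,-0.02,0.04],[0,0,0,0,0,-0.02,0.04],[0,0,0,0,0,-0.01,0.04],[0,0,0,-0.0027,0.0172,0,0.04],[0,0,0,-0.0027,0.0172,0,0.04],[0,0,0,-0.0027,0.0172,0,0.04],[0,0,0,-0.0027,0.0172,0,0.04],[0,0,0,-0.0027,0.0172,0,0.04],[0,0,0,-0.0027,0.0172,0,0.04],[0,0,0,-0.0027,0.0172,0,0.04],[0,0,0,-0.0027,0.0172,0,0.04],[0,0,0,-0.0027,0.0172,0,0.04],[0,0,0,-0.0027,0.0172,0,0.04],[0,0,0,0,0,0,0.04],[0,0,0,0,0,0,0.04]],
  ],
)

```text
clock: 4.8
ee_pos: [0.4493, -0.1888, 0.0622]
eef_rot: [0.993, 0.12, -0.0, -0.0]
force: [-0.0, -0.2, -2.1]
finger_gap: 0.049
gripper_force: 42.1
```

```bash
python3 d.py .4507 -.1868 0.0275; python3 - <<'E'
from h import *
S=Cam('side');T=Cam('top')
a=cv2.resize(S.im[150:300,200:370],None,fx=3,fy=3,interpolation=cv2.INTER_CUBIC)
cv2.imwrite('pics/s2.png',np.hstack([a,cv2.resize(T.im[150:300,240:335],None,fx=3,fy=3)]))
E
```

```text
d tool [ 0.0019 -0.0016  0.0347] at [ 0.4493 -0.1888  0.0622] yaw 13.829796530261396 tilt [-0.0004  0.0003 -1.    ] gap 0.049049721568606 F [-0.0193 -0.1622 -2.1269] t 4.8 q [-0.4737  0.0761  1.7229  0.      1.3431  0.8558]
```

View pics/s2.png

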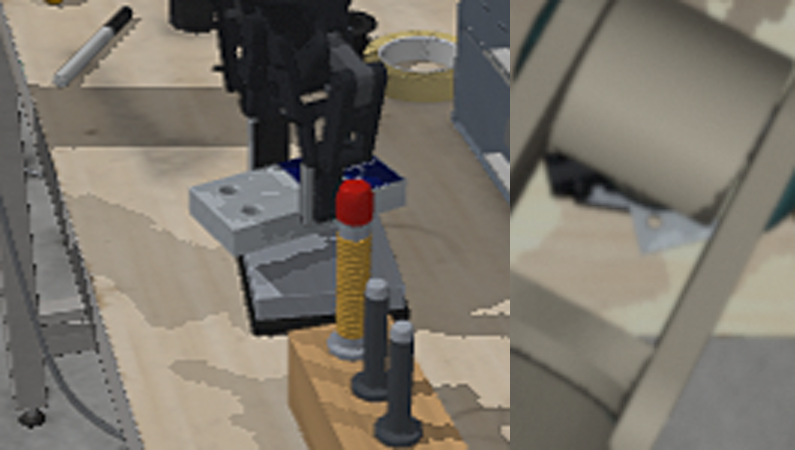

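The side view (crop) shows the blank held level above the block, clear of the punch. Lowering and releasing.

move_tool(
  segments=[
    [[0,0,0,0.001,-0.001,0.006,0.04],[0,0,0,0.001,0,0.008,0.04],[0,0,0,0,0,0.008,0.04],[0,0,0,0,0,0.006,0.04],[0,0,0,0,0,0.003,0.04],[0,0,0,0,0,0.002,0.04],[0,0,0,0,0,0.001,0.04],[0,0,0,0,0,0,0.04]],
  ],
)

```text
clock: 5.57
ee_pos: [0.4512, -0.1871, 0.0282]
eef_rot: [0.993, 0.121, -0.0, 0.0]
force: [0.5, -1.4, -1.3]
finger_gap: 0.0489
gripper_force: 42.1
```

```bash
python3 d.py .4507 -.1868 0.0275
```

```text
d tool [-0.0004 -0.0004  0.0007] at [ 0.4512 -0.1871  0.0282] yaw 13.905589292662778 tilt [-0.0001 -0.0001 -1.    ] gap 0.04893214934810168 F [ 0.5436 -1.3772 -1.3325] t 5.5667 q [-0.4686  0.1262  1.7442 -0.0001  1.2713  0.8595]
```

move_tool(
  segments=[
    [[0,0,0,0,0,0,0.085],[0,0,0,0,0,0,0.085],[0,0,0,0,0,0,0.085],[0,0,0,0,0,0,0.085],[0,0,0,0,0,0,0.085],[0,0,0,0,0,-0.01,0.085],[0,0,0,0,0,-0.03,0.085],[0,0,0,0,0,-0.04,0.085],[0,0,0,0,0,-0.04,0.085],[0,0,0,0,0,-0.04,0.085],[0,0,0,0,0,-0.04,0.085],[0,0,0,0,0,-0.02,0.085]],
  ],
)

```text
clock: 6.57
ee_pos: [0.452, -0.1874, 0.2551]
eef_rot: [0.993, 0.121, 0.004, 0.002]
force: [0.6, 0.3, -0.0]
finger_gap: 0.0849
gripper_force: 0.0
```

move_tool(
  segments=[
    [[0,0,0,-0.0216,0.0166,0,0.085],[0,0,0,-0.0216,0.0166,0,0.085],[0,0,0,-0.0216,0.0166,0,0.085],[0,0,0,-0.0216,0.0166,0,0.085],[0,0,0,-0.0216,0.0166,0,0.085],[0,0,0,-0.0216,0.0166,0,0.085],[0,0,0,-0.0216,0.0166,0,0.085],[0,0,0,-0.0216,0.0166,0,0.085],[0,0,0,-0.0216,0.0166,0,0.085],[0,0,0,-0.0216,0.0166,0,0.085]],
  ],
)

```text
clock: 7.4
ee_pos: [0.2804, -0.4009, 0.2493]
eef_rot: [0.993, 0.121, 0.0, 0.0]
force: [0.5, -0.1, 0.6]
finger_gap: 0.0848
gripper_force: 0.0
```

move_tool(
  segments=[
    [[0,0,-0.1207,0,0,0,0.085],[0,0,-0.1207,0,0,0,0.085],[0,0,-0.1207,0,0,0,0.085],[0,0,-0.1207,0,0,0,0.085],[0,0,-0.1207,0,0,0,0.085],[0,0,-0.1207,0,0,0,0.085],[0,0,-0.1207,0,0,0,0.085],[0,0,-0.1207,0,0,0,0.085],[0,0,-0.1207,0,0,0,0.085],[0,0,-0.1207,0,0,0,0.085],[0,0,-0.1207,0,0,0,0.085],[0,0,0,0,0,0,0.085]],
  ],
)

```text
clock: 8.4
ee_pos: [0.2814, -0.4, 0.2492]
eef_rot: [0.706, 0.709, -0.0, 0.0]
force: [0.4, -0.0, 0.9]
finger_gap: 0.085
gripper_force: 0.0
```

```bash
python3 d.py .446 -.299 0.079 90
python3 - <<'E'
from h import *
S=Cam('side');T=Cam('top')
cv2.imwrite('pics/c_t.png',T.im);cv2.imwrite('pics/c_s.png',S.im)
a=cv2.resize(S.im[170:290,250:350],None,fx=4.5,fy=4.5,interpolation=cv2.INTER_CUBIC)
b=cv2.resize(T.im[165:245,250:320],None,fx=4.5,fy=4.5,interpolation=cv2.INTER_CUBIC)
o=np.zeros((540,450+315,3),np.uint8);o[:,:450]=a;o[:360,450:]=b
cv2.imwrite('pics/s3.png',o)
E
```

```text
d tool [0.1005 0.1649 0.1702] at [ 0.2814 -0.4     0.2492] yaw 90.227318115457 tilt [ 0.0004 -0.0008 -1.    ] gap 0.08498789892739712 F [ 0.4438 -0.0488  0.8728] t 8.4 q [-1.0332 -0.0545  1.472  -0.      1.7231 -1.0372]
rotvec [0.0004 0.0008 0.004 ]
```

View pics/s3.png

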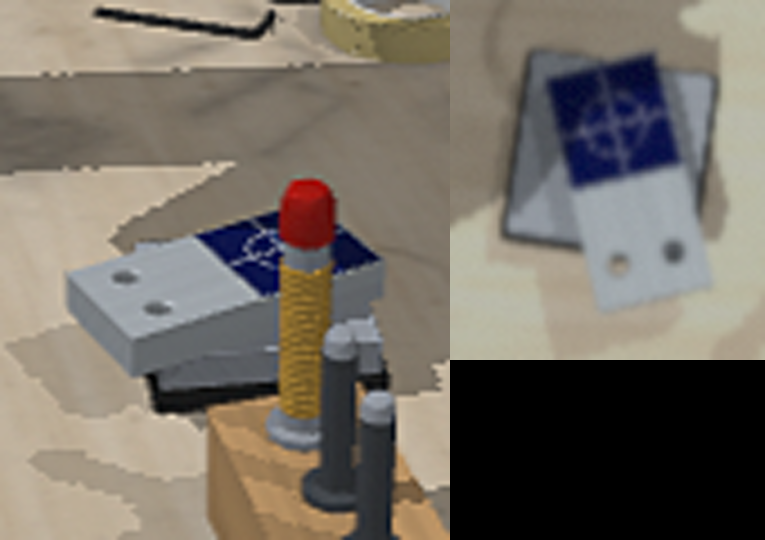

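The crops show the blank flat on the block, cross near (615,124) in the top crop, the punch and pins undisturbed. Measuring the cross now and heading for the punch.

```bash
python3 - <<'E'
from h import *
T=Cam('top');S=Cam('side')
np.set_printoptions(precision=4,suppress=True)
p=((615-450+.5)/4.5-.5+250,(124.5)/4.5-.5+165)
print('hand',p,T.plane(p,.040))
m=np.zeros(T.im.shape[:2],bool);m[165:220,265:312]=1
hsv=cv2.cvtColor(T.im,cv2.COLOR_BGR2HSV);H,Sa,V=[x.astype(int) for x in cv2.split(hsv)]
bm=(m&(abs(H-115)<14)&(Sa>80)).astype(np.uint8)
bm=cv2.morphologyEx(bm,cv2.MORPH_CLOSE,np.ones((5,5),np.uint8))
r=cv2.minAreaRect(cv2.findContours(bm,0,2)[0][0]);print('rect',r,[T.plane(q,.04) for q in cv2.boxPoints(r)])
# quadrant blobs
print(blobs(m&(abs(H-115)<14)&(Sa>130),30))
# side hand
q=((275.5)/4.5-.5+250,(248.5)/4.5-.5+170);print('side',S.plane(q,.04))
# cap axis & barrel: brass mask centroid
for n,c,b in(('T',T,(335,395,190,225)),('S',S,(300,340,200,290))):
    hsv=cv2.cvtColor(c.im,cv2.COLOR_BGR2HSV);H,Sa,V=[x.astype(int) for x in cv2.split(hsv)]
    m=np.zeros(H.shape,bool);m[b[2]:b[3],b[0]:b[1]]=1
    print(n,blobs(m&((H<6)|(H>174))&(Sa>150)&(V>70)),blobs(m&(H>18)&(H<28)&(Sa>150),20))
E
```

```text
hand (286.27777777777777, 192.16666666666666) [ 0.4769 -0.183   0.04  ]
rect ((286.00006103515625, 191.50001525878906), (24.738632202148438, 24.496097564697266), 75.96376037597656) [array([ 0.4953, -0.1537,  0.04  ]), array([ 0.5073, -0.1992,  0.04  ]), array([ 0.461, -0.211,  0.04 ]), array([ 0.4492, -0.1657,  0.04  ])]
[([290.5, 183.9], [284, 178, 14, 13, 114]), ([278.1, 187.0], [272, 181, 13, 13, 122]), ([293.8, 196.6], [288, 191, 12, 12, 101]), ([281.2, 199.7], [276, 194, 12, 12, 98])]
side [ 0.4726 -0.1807  0.04  ]
T [([353.1, 203.8], [349, 200, 9, 9, 58])] []
S [([317.8, 217.2], [312, 210, 12, 15, 159])] [([316.8, 245.2], [312, 229, 11, 34, 298])]
```

move_tool(
  segments=[
    [[0,0,0,0.0126,0.0206,0,0.085],[0,0,0,0.0126,0.0206,0,0.085],[0,0,0,0.0126,0.0206,0,0.085],[0,0,0,0.0126,0.0206,0,0.085],[0,0,0,0.0126,0.0206,0,0.085],[0,0,0,0.0126,0.0206,0,0.085],[0,0,0,0.0126,0.0206,0,0.085],[0,0,0.004,0.0126,0.0206,0,0.085],[0,0,0,0,0,0,0.085],[0,0,0,0,0,0,0.085]],
  ],
)

```text
clock: 9.43
ee_pos: [0.4468, -0.2987, 0.2481]
eef_rot: [0.709, 0.706, -0.0, -0.0]
force: [-0.2, -0.9, 0.4]
finger_gap: 0.0848
gripper_force: 0.0
```

```bash
python3 d.py .446 -.299 0.079 90
```

```text
d tool [-0.0003 -0.0007  0.1691] at [ 0.4468 -0.2987  0.2481] yaw 89.77085934179857 tilt [-0.0006  0.0001 -1.    ] gap 0.08484301072718298 F [-0.2217 -0.9334  0.367 ] t 9.4333 q [-0.6579  0.0843  1.3339 -0.0003  1.7239 -0.654 ]
rotvec [-0.0006 -0.0001 -0.004 ]
```

move_tool(
  segments=[
    [[0,0,0,0,0,0.02,0.085],[0,0,0,0,0,0.03,0.085],[0,0,0,0,0,0.03,0.085],[0,0,0,0,0,0.03,0.085],[0,0,0,0,0,0.02,0.085],[0,0,0,0,0,0.02,0.085],[0,0,0,0,0,0.01,0.085],[0,0,0,0,0,0.009,0.085],[0,0,0,0,0,0,0.085],[0,0,0,0,0,0,0.085]],
  ],
  clamp_n=60,
)

```text
clock: 10.27
ee_pos: [0.4463, -0.2998, 0.08]
eef_rot: [0.709, 0.705, -0.0, 0.0]
force: [0.7, -0.4, 0.6]
finger_gap: 0.085
gripper_force: 0.0
```

```bash
python3 d.py .446 -.299 0.079 90
```

```text
d tool [ 0.0008 -0.0003  0.001 ] at [ 0.4463 -0.2998  0.08  ] yaw 89.71296759562308 tilt [ 0.0006 -0.0006 -1.    ] gap 0.08498418927991691 F [ 0.7019 -0.3506  0.6038] t 10.2667 q [-0.6601  0.1902  1.5588 -0.0001  1.3917 -0.6551]
rotvec [ 0.0006  0.0006 -0.005 ]
```

move_tool(
  segments=[
    [[0,0,0,0,0,0,0.05],[0,0,0,0,0,0,0.03],[0,0,0,0,0,0,0.02],[0,0,0,0,0,0,0.005],[0,0,0,0,0,0,0.005],[0,0,0,0,0,0,0.005],[0,0,0,0,0,0,0.005],[0,0,0,0,0,0,0.005],[0,0,0,0,0,0,0.005]],
  ],
)

```text
clock: 11.02
ee_pos: [0.4465, -0.2994, 0.0797]
eef_rot: [0.709, 0.706, 0.0, 0.0]
force: [0.5, 0.0, 2.4]
finger_gap: 0.0146
gripper_force: 58.4
```

```bash
python3 d.py .446 -.299 0.079 90
```

```text
d tool [ 0.0004 -0.0005  0.0007] at [ 0.4465 -0.2994  0.0797] yaw 89.76008913742972 tilt [ 0.0007 -0.0004 -1.    ] gap 0.014601252872235675 F [0.4553 0.0279 2.4463] t 11.0167 q [-0.6594  0.1905  1.5593  0.0001  1.391  -0.6552]
rotvec [ 0.0007  0.0004 -0.0042]
```

move_tool(
  segments=[
    [[0,0,0,0,0,-0.005,0.005],[0,0,0,0,0,-0.01,0.005],[0,0,0,0,0,-0.015,0.005],[0,0,0,0,0,-0.02,0.005],[0,0,0,0,0,-0.02,0.005],[0,0,0,0,0,-0.01,0.005],[0,0,0,0,0,0,0.005],[0,0,0,0.012,0.003,0,0.005],[0,0,0,0.012,0.003,0,0.005],[0,0,0,0.012,0.003,0,0.005],[0,0,0,0.012,0.003,0,0.005],[0,0,0,0.012,0.003,0,0.005],[0,0,0,0.012,0.003,0,0.005],[0,0,0,0.012,0.003,0,0.005],[0,0,0,0.012,0.003,0,0.005],[0,0,0,0.012,0.003,0,0.005],[0,0,0,0.0095,0.0015,0,0.005],[0,0,0,0,0,0.01,0.005],[0,0,0,0,0,0.01,0.005],[0,0,0,0,0,0,0.005]],
  ],
)

```text
clock: 12.68
ee_pos: [0.4739, -0.1816, 0.1361]
eef_rot: [0.709, 0.706, -0.001, -0.002]
force: [-0.7, -0.2, -2.6]
finger_gap: 0.0146
gripper_force: 58.5
```

```bash
python3 d.py .475 -.1815 0.114 90
python3 - <<'E'
from h import *
S=Cam('side');T=Cam('top')
cv2.imwrite('pics/d_t.png',T.im);cv2.imwrite('pics/d_s.png',S.im)
a=cv2.resize(S.im[110:260,240:340],None,fx=4,fy=4,interpolation=cv2.INTER_CUBIC)
b=cv2.resize(T.im[165:245,250:340],None,fx=4,fy=4,interpolation=cv2.INTER_CUBIC)
o=np.zeros((600,400+360,3),np.uint8);o[:,:400]=a;o[:320,400:]=b
cv2.imwrite('pics/s4.png',o)
E
```

```text
d tool [0.0001 0.0012 0.0221] at [ 0.4739 -0.1816  0.1361] yaw 89.74759955600922 tilt [-0.0044  0.0016 -1.    ] gap 0.014609042974352325 F [-0.6838 -0.2348 -2.5672] t 12.6833 q [-0.4385  0.058   1.586  -0.0004  1.5023 -0.4341]
rotvec [-0.0044 -0.0016 -0.0044]
```

View pics/s4.png

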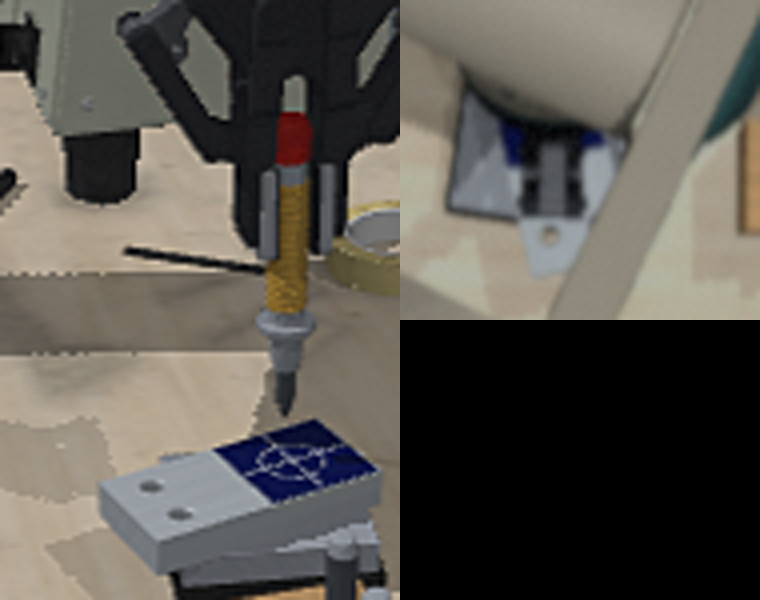

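The punch hangs in the gripper in the side crop: tip at (286,414), cross at (292,461). The top view is blocked by the arm. I'll check tilt and offset numerically.

```bash
python3 - <<'E'
from h import *
S=Cam('side');np.set_printoptions(precision=4,suppress=True)
f=lambda p:np.array([(p[0]+.5)/4-.5+240,(p[1]+.5)/4-.5+110])
c=S.plane(f((292,461)),.04);t=S.plane(f((286,414)),.0614)
print('cross',c,'tip',t,'tip-cross',t-c,'TCP',ctrl.observe()['ee_pos'])
# predicted vertical line direction through tip
print('tip px',f((286,414)),'vertical: z+.1255',S.proj(t+[0,0,.1255]),'cap top obs',f((295,113)), 'collar low pred',S.proj(t+[0,0,.042]),'obs',f((286,325)))
for z in(.058,.0614,.065):print(z,S.plane(f((286,414)),z))
E
```

```text
cross [ 0.4754 -0.182   0.04  ] tip [ 0.4732 -0.18    0.0614] tip-cross [-0.0022  0.0019  0.0214] TCP [ 0.475  -0.1824  0.1389]
tip px [311.125 213.125] vertical: z+.1255 [312.0664 140.3768] cap top obs [313.375 137.875] collar low pred [311.4243 189.9984] obs [311.125 190.875]
0.058 [ 0.475  -0.1744  0.058 ]
0.0614 [ 0.4732 -0.18    0.0614]
0.065 [ 0.4713 -0.186   0.065 ]
```

move_tool(
  segments=[
    [[0,0,0,0.001,0.0015,0.006,0.005],[0,0,0,0.001,0.0015,0.006,0.005],[0,0,0,0,0,0.006,0.005],[0,0,0,0,0,0,0.005],[0,0,0,0,0,0,0.005],[0,0,0,0,0,0,0.005]],
  ],
)

```text
clock: 13.33
ee_pos: [0.4784, -0.18, 0.1214]
eef_rot: [0.709, 0.706, -0.0, 0.0]
force: [0.3, -0.2, -2.8]
finger_gap: 0.0145
gripper_force: 58.6
```

```bash
python3 d.py .475 -.1815 0.114 90
python3 - <<'E'
from h import *
S=Cam('side')
cv2.imwrite('pics/e_s.png',S.im)
cv2.imwrite('pics/s5.png',cv2.resize(S.im[180:255,265:340],None,fx=8,fy=8,interpolation=cv2.INTER_CUBIC))
E
```

```text
d tool [-0.0015 -0.0034  0.0074] at [ 0.4784 -0.18    0.1214] yaw 89.75492377868214 tilt [ 0.0001 -0.0002 -1.    ] gap 0.014545902091382144 F [ 0.3297 -0.1783 -2.8409] t 13.3333 q [-0.4321  0.0768  1.5967 -0.0001  1.468  -0.4278]
rotvec [ 0.0001  0.0002 -0.0043]
```

View pics/s5.png

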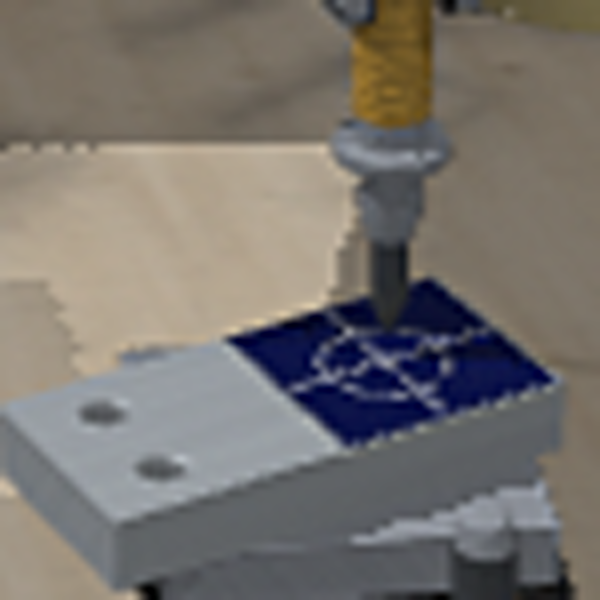

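move_tool(
  segments=[
    [[0,0,0,-0.001,-0.0007,0.003,0.005],[0,0,0,0,0,0.003,0.005],[0,0,0,0,0,0.001,0.005],[0,0,0,0,0,0,0.005],[0,0,0,0,0,0,0.005]],
  ],
  clamp_n=80,
)

```text
clock: 13.8
ee_pos: [0.4777, -0.1811, 0.1146]
eef_rot: [0.709, 0.706, 0.0, 0.0]
force: [-0.2, -1.1, -0.0]
finger_gap: 0.0138
gripper_force: 77.9
```

```bash
python3 d.py .475 -.1815 0.114 90
python3 - <<'E'
from h import *
S=Cam('side')
cv2.imwrite('pics/s6.png',cv2.resize(S.im[180:255,265:340],None,fx=8,fy=8,interpolation=cv2.INTER_CUBIC))
E
```

```text
d tool [-0.0004 -0.0027  0.0006] at [ 0.4777 -0.1811  0.1146] yaw 89.74840803412003 tilt [ 0.0003 -0.0003 -1.    ] gap 0.013829111827067983 F [-0.2002 -1.0597 -0.0046] t 13.8 q [-0.4346  0.0822  1.6051 -0.0002  1.4539 -0.4302]
rotvec [ 0.0003  0.0003 -0.0044]
```

View pics/s6.png

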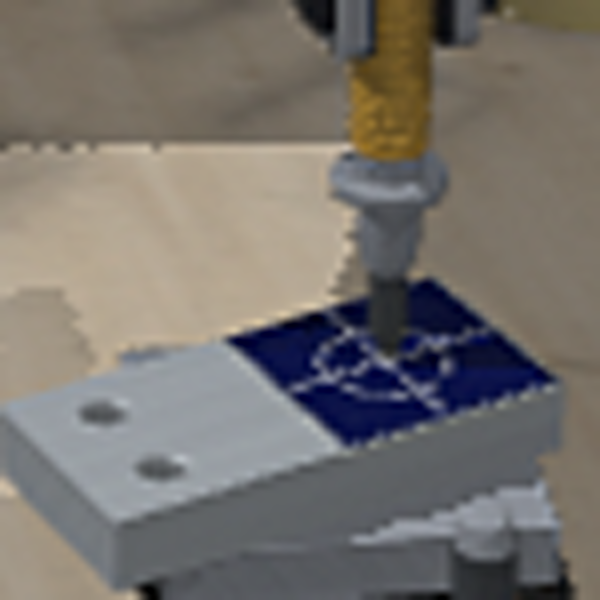

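The tip at (389,358) is on the cross at (386,362), within about 1 mm, and the force shows contact has begun. Pressing.

move_tool(
  segments=[
    [[0,0,0,0,0,0.002,0.005],[0,0,0,0,0,0.002,0.005],[0,0,0,0,0,0.002,0.005],[0,0,0,0,0,0.002,0.005],[0,0,0,0,0,0,0.005]],
  ],
)

```text
clock: 14.27
ee_pos: [0.4779, -0.1812, 0.1069]
eef_rot: [0.709, 0.706, 0.0, 0.001]
force: [-2.3, 0.1, 7.2]
finger_gap: 0.0141
gripper_force: 78.9
```

```bash
python3 d.py .475 -.1815 0.1 90
```

```text
d tool [-0.0003 -0.0029  0.0069] at [ 0.4779 -0.1812  0.1069] yaw 89.75248259837907 tilt [ 0.0011 -0.0008 -1.    ] gap 0.014076342788653665 F [-2.273   0.0857  7.1776] t 14.2667 q [-0.4345  0.0895  1.6132 -0.0002  1.4375 -0.4302]
rotvec [ 0.0011  0.0008 -0.0043]
```

move_tool(
  segments=[
    [[0,0,0,0,0,0.001,0.005],[0,0,0,0,0,0.001,0.005],[0,0,0,0,0,0.001,0.005],[0,0,0,0,0,0.001,0.005],[0,0,0,0,0,0,0.005],[0,0,0,0,0,0,0.005],[0,0,0,0,0,0,0.005]],
  ],
)

```text
clock: 14.85
ee_pos: [0.4781, -0.1813, 0.1039]
eef_rot: [0.709, 0.706, 0.0, 0.001]
force: [-3.3, 0.8, 10.8]
finger_gap: 0.0141
gripper_force: 79.2
```

```bash
python3 d.py .475 -.1815 0.1 90
```

```text
d tool [-0.0002 -0.0031  0.0039] at [ 0.4781 -0.1813  0.1039] yaw 89.75196260842858 tilt [ 0.0018 -0.0012 -1.    ] gap 0.014103699811127808 F [-3.2843  0.7654 10.7847] t 14.85 q [-0.4345  0.0926  1.6163 -0.0003  1.4306 -0.4302]
rotvec [ 0.0018  0.0012 -0.0043]
```

move_tool(
  segments=[
    [[0,0,0,0,0,0.001,0.005],[0,0,0,0,0,0.001,0.005],[0,0,0,0,0,0,0.005],[0,0,0,0,0,0,0.005]],
  ],
)

```text
clock: 15.18
ee_pos: [0.478, -0.1812, 0.1012]
eef_rot: [0.709, 0.706, 0.0, 0.001]
force: [-1.2, 0.5, 6.9]
finger_gap: 0.0143
gripper_force: 78.9
```

```bash
python3 d.py .475 -.1815 0.1 90
```

```text
d tool [-0.0003 -0.003   0.0012] at [ 0.478  -0.1812  0.1012] yaw 89.75492668343975 tilt [ 0.0014 -0.0009 -1.    ] gap 0.014271216549997173 F [-1.1656  0.5359  6.8833] t 15.1833 q [-0.4345  0.0953  1.619  -0.0002  1.4256 -0.4302]
rotvec [ 0.0014  0.0009 -0.0043]
```

move_tool(
  segments=[
    [[0,0,0,0,0,0.001,0.005],[0,0,0,0,0,0,0.005],[0,0,0,0,0,0,0.005],[0,0,0,0,0,0,0.005]],
  ],
)

```text
clock: 15.52
ee_pos: [0.4781, -0.1812, 0.1004]
eef_rot: [0.709, 0.706, 0.0, 0.001]
force: [-1.6, -0.0, 7.9]
finger_gap: 0.014
gripper_force: 78.9
```

```bash
python3 d.py .475 -.1815 0.1 90
```

```text
d tool [-0.0003 -0.0031  0.0004] at [ 0.4781 -0.1812  0.1004] yaw 89.75632217182248 tilt [ 0.0015 -0.0009 -1.    ] gap 0.013963037752886452 F [-1.5881 -0.0234  7.8669] t 15.5167 q [-0.4345  0.0962  1.6198 -0.0002  1.4238 -0.4302]
rotvec [ 0.0015  0.0009 -0.0043]
```

move_tool(
  segments=[
    [[0,0,0,0,0,-0.002,0.005],[0,0,0,0,0,-0.003,0.005],[0,0,0,0,0,-0.003,0.005],[0,0,0,0,0,-0.003,0.005],[0,0,0,0,0,-0.004,0.005],[0,0,0,0,0,-0.01,0.005],[0,0,0,0,0,-0.015,0.005],[0,0,0,0,0,-0.015,0.005],[0,0,0,0,0,-0.005,0.005],[0,0,0,-0.0118,-0.0031,0,0.005],[0,0,0,-0.0118,-0.0031,0,0.005],[0,0,0,-0.0118,-0.0031,0,0.005],[0,0,0,-0.0118,-0.0031,0,0.005],[0,0,0,-0.0118,-0.0031,0,0.005],[0,0,0,-0.0118,-0.0031,0,0.005],[0,0,0,-0.0118,-0.0031,0,0.005],[0,0,0,-0.0118,-0.0031,0,0.005],[0,0,0,-0.0118,-0.0031,0,0.005],[0,0,0,-0.0118,-0.0031,0,0.005]],
  ],
)

```text
clock: 17.1
ee_pos: [0.4457, -0.3001, 0.1593]
eef_rot: [0.709, 0.706, -0.0, 0.0]
force: [0.0, 0.0, -2.2]
finger_gap: 0.0139
gripper_force: 79.0
```

move_tool(
  segments=[
    [[0,0,0,0,0,0,0.005],[0,0,0,0,0,0,0.005],[0,0,0,0,0,0,0.005]],
  ],
)

```text
clock: 17.35
ee_pos: [0.4462, -0.2987, 0.1592]
eef_rot: [0.709, 0.706, 0.0, -0.0]
force: [0.4, -0.9, -2.2]
finger_gap: 0.0139
gripper_force: 79.0
```

```bash
python3 d.py .4465 -.2994 0.0797 89.76
python3 - <<'E'
from h import *
S=Cam('side')
cv2.imwrite('pics/s7.png',cv2.resize(S.im[150:330,230:365],None,fx=3.3,fy=3.3,interpolation=cv2.INTER_CUBIC))
E
```

```text
d tool [-0.0007  0.0003  0.0795] at [ 0.4462 -0.2987  0.1592] yaw 89.75692782238839 tilt [ 0.      0.0002 -1.    ] gap 0.013942202726227426 F [ 0.396  -0.8526 -2.2072] t 17.35 q [-0.6589  0.1192  1.4737  0.0002  1.5488 -0.6547]
rotvec [ 0.     -0.0002 -0.0001]
```

View pics/s7.png

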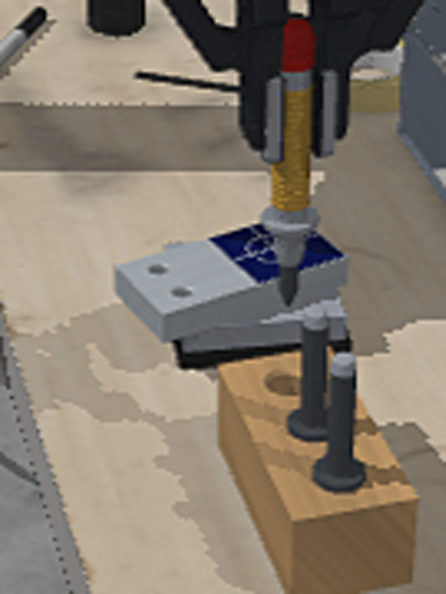

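The tip is at (289,304) and the empty hole at (283,384); the blank and the pins stand as before. Checking the alignment numerically.

```bash
python3 - <<'E'
from h import *
S=Cam('side');np.set_printoptions(precision=4,suppress=True)
f=lambda p:np.array([(p[0]+.5)/3.3-.5+230,(p[1]+.5)/3.3-.5+150])
h=S.plane(f((283,384)),.045)
cl=f((290,224));cp=f((298,22))
print('hole',h)
for z in(.083,.0845,.086):print(z,S.plane(f((289,304)),z))
t=S.plane(f((289,304)),.0845);print('pred cap',S.proj(t+[0,0,.1275]),'obs',cp,'pred above-hole tip',S.proj([h[0],h[1],.0845]),'obs',f((289,304)))
im=S.im;hsv=cv2.cvtColor(im,cv2.COLOR_BGR2HSV);H,Sa,V=cv2.split(hsv)
m=np.zeros(V.shape,bool);m[259:272,307:325]=1
print('dark',blobs(m&(V<125),10))
E
```

```text
hole [ 0.4429 -0.2991  0.045 ]
0.083 [ 0.4463 -0.2949  0.083 ]
0.0845 [ 0.4455 -0.2971  0.0845]
0.086 [ 0.4448 -0.2993  0.086 ]
pred cap [318.9255 157.7838] obs [319.9545 156.3182] pred above-hole tip [315.8425 242.8165] obs [317.2273 241.7727]
dark [([319.0, 265.7], [310, 259, 15, 13, 105])]
```

move_tool(
  segments=[
    [[0,0,0,-0.0008,-0.0022,0.01,0.005],[0,0,0,0,0,0.015,0.005],[0,0,0,0,0,0.012,0.005],[0,0,0,0,0,0.008,0.005],[0,0,0,0,0,0.007,0.005],[0,0,0,0,0,0,0.005],[0,0,0,0,0,0,0.005]],
  ],
)

```text
clock: 18.03
ee_pos: [0.4438, -0.2996, 0.1071]
eef_rot: [0.709, 0.706, -0.0, -0.0]
force: [0.3, -0.3, -1.9]
finger_gap: 0.014
gripper_force: 79.0
```

```bash
python3 d.py .4442 -.2994 0.0797 89.76
```

```text
d tool [0.0001 0.0004 0.0274] at [ 0.4438 -0.2996  0.1071] yaw 89.75832313178485 tilt [-0.0004  0.0003 -1.    ] gap 0.014021054557510433 F [ 0.2524 -0.2803 -1.8616] t 18.0333 q [-0.6626  0.1575  1.5387 -0.0001  1.4459 -0.6584]
rotvec [-0.0004 -0.0003 -0.    ]
```

move_tool(
  segments=[
    [[0,0,0,0,0,0.004,0.005],[0,0,0,0,0,0.004,0.005],[0,0,0,0,0,0.004,0.005],[0,0,0,0,0,0,0.005]],
  ],
)

```text
clock: 18.37
ee_pos: [0.4437, -0.2994, 0.0944]
eef_rot: [0.709, 0.706, -0.0, -0.0]
force: [0.5, -0.8, -2.7]
finger_gap: 0.0143
gripper_force: 78.9
```

```bash
python3 d.py .4442 -.2994 0.0797 89.76
```

```text
d tool [0.     0.0005 0.0147] at [ 0.4437 -0.2994  0.0944] yaw 89.75417381462675 tilt [-0.0006  0.0005 -1.    ] gap 0.014314836548155964 F [ 0.4683 -0.7974 -2.7292] t 18.3667 q [-0.6627  0.1697  1.5516 -0.      1.4211 -0.6584]
rotvec [-0.0006 -0.0005 -0.0001]
```

move_tool(
  segments=[
    [[0,0,0,0,0,0.004,0.005],[0,0,0,0,0,0.004,0.005],[0,0,0,0,0,0.003,0.005],[0,0,0,0,0,0.002,0.005],[0,0,0,0,0,0,0.005],[0,0,0,0,0,0,0.005]],
  ],
)

```text
clock: 18.87
ee_pos: [0.4442, -0.2996, 0.0821]
eef_rot: [0.709, 0.706, 0.0, 0.0]
force: [4.8, -1.1, -4.4]
finger_gap: 0.0139
gripper_force: 78.7
```

```bash
python3 d.py .4442 -.2994 0.0797 89.76
```

```text
d tool [ 0.0002 -0.      0.0024] at [ 0.4442 -0.2996  0.0821] yaw 89.76417874272435 tilt [ 0.0008 -0.0001 -1.    ] gap 0.013883796979419992 F [ 4.8045 -1.0927 -4.3942] t 18.8667 q [-0.6624  0.183   1.5627  0.0004  1.3952 -0.6584]
rotvec [0.0008 0.0001 0.0001]
```

move_tool(
  segments=[
    [[0,0,0,0,0.001,0,0.005],[0,0,0,0,0.0005,0,0.005],[0,0,0,0,0,0.001,0.005],[0,0,0,0,0,0.0005,0.005],[0,0,0,0,0,0,0.005]],
  ],
)

```text
clock: 19.28
ee_pos: [0.445, -0.2996, 0.0805]
eef_rot: [0.709, 0.706, -0.0, -0.0]
force: [-0.2, -0.6, -2.4]
finger_gap: 0.0142
gripper_force: 78.9
```

```bash
python3 d.py .4442 -.2994 0.0797 89.76
```

```text
d tool [ 0.0002 -0.0008  0.0008] at [ 0.445  -0.2996  0.0805] yaw 89.74843235305019 tilt [-0.0009  0.0003 -1.    ] gap 0.014236176383112843 F [-0.2277 -0.574  -2.3702] t 19.2833 q [-0.6611  0.1878  1.5606 -0.0004  1.3941 -0.6567]
rotvec [-0.0009 -0.0003 -0.0002]
```

move_tool(
  segments=[
    [[0,0,0,0,0,0.0008,0.005],[0,0,0,0,0,0,0.005],[0,0,0,0,0,0,0.005]],
  ],
)

```text
clock: 19.53
ee_pos: [0.4453, -0.2996, 0.0799]
eef_rot: [0.709, 0.706, -0.0, -0.0]
force: [-0.1, -0.2, -3.0]
finger_gap: 0.014
gripper_force: 78.9
```

move_tool(
  segments=[
    [[0,0,0,0,0,0,0.017],[0,0,0,0,0,0,0.02],[0,0,0,0,0,0,0.03],[0,0,0,0,0,0,0.05],[0,0,0,0,0,0,0.085],[0,0,0,0,0,0,0.085],[0,0,0,0,0,0,0.085],[0,0,0,0,0,0,0.085],[0,0,0,0,0,-0.01,0.085],[0,0,0,0,0,-0.02,0.085],[0,0,0,0,0,-0.04,0.085],[0,0,0,0,0,-0.04,0.085],[0,0,0,0,0,-0.04,0.085],[0,0,0,0,0,-0.02,0.085],[0,0,0,-0.0126,-0.0206,0,0.085],[0,0,0,-0.0126,-0.0206,0,0.085],[0,0,0,-0.0126,-0.0206,0,0.085],[0,0,0,-0.0126,-0.0206,0,0.085],[0,0,0,-0.0126,-0.0206,0,0.085],[0,0,0,-0.0126,-0.0206,0,0.085]],
  ],
)

```text
clock: 21.2
ee_pos: [0.3204, -0.3751, 0.251]
eef_rot: [0.709, 0.706, -0.0, 0.001]
force: [-0.6, -0.6, 1.0]
finger_gap: 0.0846
gripper_force: 0.0
```

move_tool(
  segments=[
    [[0,0,0,-0.0126,-0.0206,0,0.085],[0,0,0,-0.0126,-0.0206,0,0.085],[0,0,0,0,0,0,0.085],[0,0,0,0,0,0,0.085],[0,0,0,0,0,0,0.085]],
  ],
)

```text
clock: 21.62
ee_pos: [0.2805, -0.3995, 0.2506]
eef_rot: [0.709, 0.706, 0.0, 0.0]
force: [-0.1, -0.4, -0.6]
finger_gap: 0.0853
gripper_force: 0.0
```

```bash
python3 - <<'E'
from h import *
S=Cam('side');T=Cam('top')
for n,c,b in(('T',T,(335,395,190,225)),('S',S,(300,340,200,290))):
    H,Sa,V=[x.astype(int) for x in cv2.split(cv2.cvtColor(c.im,cv2.COLOR_BGR2HSV))]
    m=np.zeros(H.shape,bool);m[b[2]:b[3],b[0]:b[1]]=1
    print(n,blobs(m&((H<6)|(H>174))&(Sa>150)&(V>70)),blobs(m&(H>18)&(H<28)&(Sa>150),20))
H,Sa,V=[x.astype(int) for x in cv2.split(cv2.cvtColor(T.im,cv2.COLOR_BGR2HSV))]
m=np.zeros(H.shape,bool);m[165:220,265:312]=1
print(blobs(m&(abs(H-115)<14)&(Sa>130),30))
a=cv2.resize(S.im[170:330,230:365],None,fx=3.3,fy=3.3,interpolation=cv2.INTER_CUBIC);cv2.imwrite('pics/s8.png',a)
E
```

```text
T [([353.3, 204.6], [350, 201, 8, 9, 57])] []
S [([317.0, 217.4], [311, 210, 13, 16, 161])] [([316.2, 245.7], [311, 229, 12, 34, 310])]
[([290.5, 183.9], [284, 178, 13, 13, 113]), ([278.1, 187.1], [272, 181, 13, 13, 120]), ([293.7, 196.6], [288, 191, 12, 12, 101]), ([281.1, 199.8], [276, 194, 12, 12, 96])]
```

View pics/s8.png

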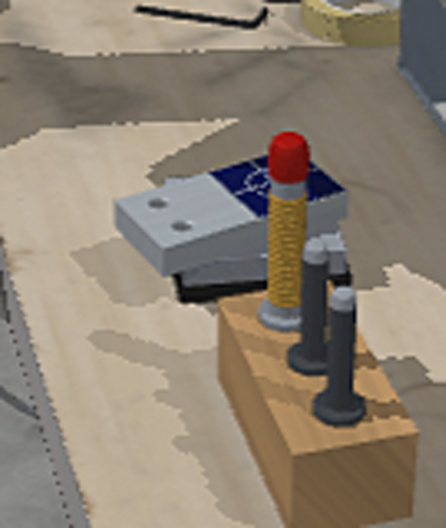

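The punch stands upright with its collar seated at (282,317), its cap within about 1 px of where it started. The blank lies unmoved on the block, the pins are in place, and the arm is clear. Handing in.

```bash
python3 -c "
from station import ctrl
print(ctrl.close_job())"
```

```text
the job is handed in; nothing more can be done
None
```

I handed the job in at about 22 s: the blank lies flat on the block, the punch tripped within about 1 mm of the cross (seen as a drop in the press force) and is back in its own hole, and both pin punches stand untouched; no verdict came back.

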